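Run the loose wing nut down with fingertip strokes

ROBOT

A 6-joint arm with a two-finger parallel gripper is mounted at the origin on the work surface. World frame = base frame: x ahead of the robot, y to its left, z up, the work surface at z = 0. Lengths are in m, angles in degrees, forces in N, time in s.
With the tool pointing down it reaches from about 0.4 to 0.825 m from the base axis. Payload 7 kg.
Tool frame: the origin (TCP) lies between the finger pads; the fingertips stand 22 mm ahead of it and the grasp point (between the pads) lies 3 mm ahead of it; z points along the fingers, y is the line along which they close (so a half turn about z gives the same grasp; the last joint's range is limited). The gripper opens to 88 mm and grips with 3 to 60 N. Pads are 19 mm wide; open, the fingers measure 130 mm over their backs; the gripper's body (78 mm by 193 mm) begins 47 mm behind the grasp point.
Start: joints at [90.247, 20.546, 0.682, 0, -70.136, -16.507], TCP at [0.189, 0.648, 0.249] pointing down, gripper open.
Joint ranges: [-176.03, 176.03], [-82.01, 121.73], [-58.28, 71.71], [-173.87, 95.51], [-174.79, -0.11], [-173.66, 173.66]. Speed limits (degrees/s): [136.94, 136.94, 172.46, 180, 180, 180].

INTERFACE

Orientations are given as [roll, pitch, yaw] about the fixed x, y, z axes, in that order (R = Rz(yaw) Ry(pitch) Rx(roll)).
In Python, from plant import ctrl gives the robot as it stands.
- The arm moves only by the tool apply_moves, never from a script. Its argument "targets" is a list of rows, each an object with "travel": the shift along the tool's x, y, z in mm, a list of three; "roll": the turn about the tool's z in degrees; "jaw": the finger opening in mm, from 0 to 87.6. In form: [{"travel": [tx, ty, tz], "roll": roll, "jaw": jaw}, ...]. A call has 1 to 10 rows; each row shifts and turns the commanded pose from where the row before left it, along the tool's axes as they then stand; what a row does not reach is not made up. A row lasts 1/10 s, in which the tool goes at most 50 mm and 8.59 degrees, less where a joint would pass 70% of its speed; a pose out of reach is approached as far as the arm can. A call with a gripper value outside its range is refused whole. The fingers move at their own pace and stop on an object; the grip force is fixed at half the most. Time passes only in rows, so rows that do not move let the fingers close. It gives the time, the measured TCP pose, the force, the opening and the grip force at its end, in the units of the state.
- ctrl.get_obs(): the state, without advancing time (a new reading comes with each control period).
- ctrl.snapshot(name): name is "scene" or "top" or "wrist"; returns the picture (384x512x3 uint8, red, green, blue); there is no depth.
- ctrl.calibration(name): a dict with "K" (3x3 intrinsics, pixels), "extrinsics" (4x4, takes a point from camera to world coordinates); the wrist camera has in their place "hand_eye" (4x4, takes a point from camera to tool coordinates, whose origin is the TCP and whose axes are the flange's). Camera axes: x right, y down, z forward; pixel columns grow to the right and rows downward; lengths in m; the calibration is good to about 2 mm. A picture is of the moment at which its call begins: read the wrist's pose just before it. calibration takes no time and is no camera call.
- ctrl.close_job(): hands the job in; it is judged then, once.
The state is a dict: "clock": time; "joint_pos": joint angles; "qvel": joint speeds; "tau": joint torques, N m; "tool_pos": TCP position; "orientation": TCP orientation; "force": force on the tool from outside, world axes, zero at the start; "moment": the same for the moment, N m; "opening": finger opening in m; "gripper_force": force on a finger pad.
Only numpy, scipy, OpenCV 4.12 (cv2) and the standard library are available. Lean on these libraries where they do the work, as an engineer would, in place of code of your own. Each camera call takes 0.05 s, during which the arm holds its last target. There are 200 camera calls.

TASK

Of the two small steel clamping jigs on the counter, one still has its wing nut standing a turn or two up the stud, so its bar is not clamped. Push that nut's wings round clockwise (seen from above) with repeated fingertip strokes, never gripping or forcing it, until the nut is fully home and the strap sits on the bar. Leave the other jig's tightened nut, both bars in their seats and everything else on the counter as they are, and end clear of it all.

Things in the scene. Friction and masses are not known exactly. Their poses are not given: they have to be found in the camera images.
- loose_jig: The jig whose nut is to be run home. Fixed steel clamping jig, base plate 120 x 130 x 20 mm. Origin at table level on the axis of its upright stud (12 mm thick, top at z = 84 mm); z up, y along the clamped bar, -x its open front (roughly away from the robot, the fence being on the robot's side).
- loose_nut (a joint): Wing nut on the stud, rad: 0 = fully home, a hard stop; grows as it is unscrewed (anticlockwise from above), clockwise lowers it. It and the strap rise 6 mm per turn (quick thread). At 0 its two wings point along +y and -y of the jig and they turn with the value. Light drag of 0.03 N m (1 N at the wings); stays where left. Starts 1 to 2 turns up.
- loose_hub (a point): point on the loose nut's axis, 17 mm above the top of the strap on which it sits; z = 63.4 mm when home. Hub 28 mm across, 16 mm high; two flat upright wings, 6 mm thick, reach 38 mm from the axis, from 7 to 35 mm above the strap's top
- loose_strap_top (a point): point on the stud's axis at the top of the loose jig's flat strap, which rides under the nut and over the bar: 10 mm thick, 32 mm wide, from x = -51 to +35 mm of the jig; z = 46.4 mm when home
- loose_fence_top (a point): middle of the top edge of the loose jig's fence behind the nut: 130 mm wide, from x = +43 to +53 mm of the jig, top at z = 85 mm. The wings pass it with 5 mm to spare; a finger can hardly follow them round between hub and fence. The other jig has the same
- loose_bar_mid (a point): centre of the loose square steel bar (16 x 16 x 160 mm, along y of its jig, 0.32 kg) lying under the loose strap, between two 8 mm high rails, 34 mm in front of the stud
- tight_jig: The other jig, identical, its nut already home: leave alone. Fixed steel clamping jig, base plate 120 x 130 x 20 mm. Origin at table level on the axis of its upright stud (12 mm thick, top at z = 84 mm); z up, y along the clamped bar, -x its open front (roughly away from the robot, the fence being on the robot's side).
- tight_nut (a joint): Wing nut of the other jig, same make and values as loose_nut: starts at 0, home, and is to be left so
- tight_bar_mid (a point): centre of the like bar in the other jig
- bolt: bystander: hexagon bolt standing on its head, 53 mm high, 34 mm across; origin under its centre
- key_a: bystander: bright round-ended key lying flat, 64 x 14 x 10 mm, long in x; origin under its centre
- key_b: bystander: dark round-ended key lying flat, 48 x 12 x 9 mm, long in x; origin under its centre
- collar: bystander: steel collar lying flat, 38 mm across, 14 mm high; origin under its centre
- wrench: bystander: open-ended wrench lying flat, 170 mm along its x; origin under its middle
- oil: bystander: white oil bottle, 52 mm across, 120 mm high; origin under its centre
There are look-alikes about, which are no part of the job. What is shaped like the loose_jig but pink is not meant.

How it is judged (in metres and radians):
At the end, for the whole second after the job is handed in: The loose nut is home (joint below 0.2 rad) and at rest, the other nut is still home (below 0.2 rad), both bars lie within 12 mm and all bystanders within 20 mm of where they began (value of joint each of loose_nut, tight_nut below 0.2 rad and distance of each of loose_bar_mid, tight_bar_mid from where it was at the start of the episode below 0.012 m and distance of each of bolt, key_a, key_b, collar, wrench, oil from where it was at the start of the episode below 0.02 m and velocity of joint loose_nut between -0.05 and 0.05 rad/s); the robot touches nothing.
It fails at once if the wing nut is gripped or forced (the fingers' contact force on it exceeds 25 N) (contact force between the fingers and loose_nut above 25 N).
It fails at once if the other jig's nut is loosened by more than 0.2 rad (value of joint tight_nut above 0.2 rad).
It fails at once if a bar is lifted or pushed more than 12 mm (distance of any of loose_bar_mid, tight_bar_mid from where it was at the start of the episode above 0.012 m).
It fails at once if a bystander is moved more than 20 mm (distance of any of bolt, key_a, key_b, collar, wrench, oil from where it was at the start of the episode above 0.02 m).
It also fails if it takes over 72 s, if anything falls off the work surface, if the arm or the gripper's body presses on something with over 40 N, if the wrist force passes 120 N, or if a joint passes its speed limit or range.

## Working session

There is one attempt and no reset: what is moved stays moved. The work goes in short steps, Python scripts to look and compute and a tool call to move; the robot and the scene stay as the last step left them, time stands still between calls to the robot, and variables do not carry over. Pictures are saved under pics/ and viewed, at most 10 in all, crops included, and the job is handed in when it is done.

Besides the shell and the picture viewer there is one more tool, called as name(argument=value, ...), one argument or row to a line, values as JSON. apply_moves: Moves the arm, as the interface text tells. Its arguments: {"type":"object","properties":{"targets":{"type":"array","items":{"type":"object","properties":{"travel":{"type":"array","items":{"type":"number"}},"roll":{"type":"number"},"jaw":{"type":"number"}}}}},"required":["targets"]}

```bash
mkdir -p pics
cat > h.py <<'E'
import numpy as np, cv2
from plant import ctrl
from scipy.spatial.transform import Rotation as R
def snap(n,f):
    o=ctrl.get_obs(); im=ctrl.snapshot(n); cv2.imwrite('pics/'+f,im[:,:,::-1]); return o,im
def cam(n,o=None):
    c=ctrl.calibration(n); K=np.array(c['K'])
    if n=='wrist':
        o=o or ctrl.get_obs(); T=np.eye(4); T[:3,:3]=R.from_euler('xyz',o['orientation'],degrees=True).as_matrix(); T[:3,3]=o['tool_pos']
        return K,T@np.array(c['hand_eye'])
    return K,np.array(c['extrinsics'])
def ray(n,px,z,o=None):
    K,T=cam(n,o); d=T[:3,:3]@np.linalg.solve(K,[px[0],px[1],1]); p=T[:3,3]; return p+d*(z-p[2])/d[2]
def proj(n,P,o=None):
    K,T=cam(n,o); q=np.linalg.inv(T)@np.append(P,1); u=K@q[:3]; return u[:2]/u[2]
E
python3 - <<'E'
from h import *
o,a=snap('top','t.png'); _,b=snap('scene','s.png')
print(o)
big=cv2.resize(a,(800,600)); cv2.imwrite('pics/t8.png',big[:,:,::-1])
cv2.imwrite('pics/s8.png',cv2.resize(b,(800,600))[:,:,::-1])
for n in('top','scene'): print(cam(n))
E
```

```text
{'clock': 0.0, 'joint_pos': array([ 9.02472182e+01,  2.05899057e+01,  6.33260851e-01, -2.02257346e-02,
       -7.01371584e+01, -1.65064946e+01]), 'qvel': array([0.04276391, 0.03804342, 0.01129349, 0.05005685, 0.07917582,
       0.01517845]), 'tau': array([-2.94898982e-04, -5.82719994e+01,  2.93051541e+01,  6.99695393e+00,
        6.97085430e-03, -1.56166111e-04]), 'tool_pos': array([0.18888954, 0.64754511, 0.24763571]), 'orientation': array([ 1.7990466e+02, -8.4243494e-03, -1.6266157e+01]), 'force': array([-0.0224935 ,  0.49984296,  0.24423455]), 'moment': array([ 0.01194586, -0.00200223, -0.02837875]), 'gripper_force': 0.0, 'opening': 0.08777259384979973}
(array([[436.9856811 ,   0.        , 255.23137635],
       [  0.        , 436.9856811 , 193.78008134],
       [  0.        ,   0.        ,   1.        ]]), array([[-0.01988349, -0.99756655,  0.06682533,  0.50338784],
       [-0.99964991,  0.02100293,  0.01609115,  0.09674352],
       [-0.01745552, -0.06648199, -0.99763493,  1.22404583],
       [ 0.        ,  0.        ,  0.        ,  1.        ]]))
(array([[431.95247636,   0.        , 259.98558767],
       [  0.        , 431.95247636, 200.49923602],
       [  0.        ,   0.        ,   1.        ]]), array([[ 0.58360054,  0.62598875, -0.51725091,  1.14327802],
       [ 0.81203863, -0.44838064,  0.37356133, -0.29423992],
       [ 0.00191989, -0.63803831, -0.77000222,  0.90783692],
       [ 0.        ,  0.        ,  0.        ,  1.        ]]))
```

View pics/t8.png

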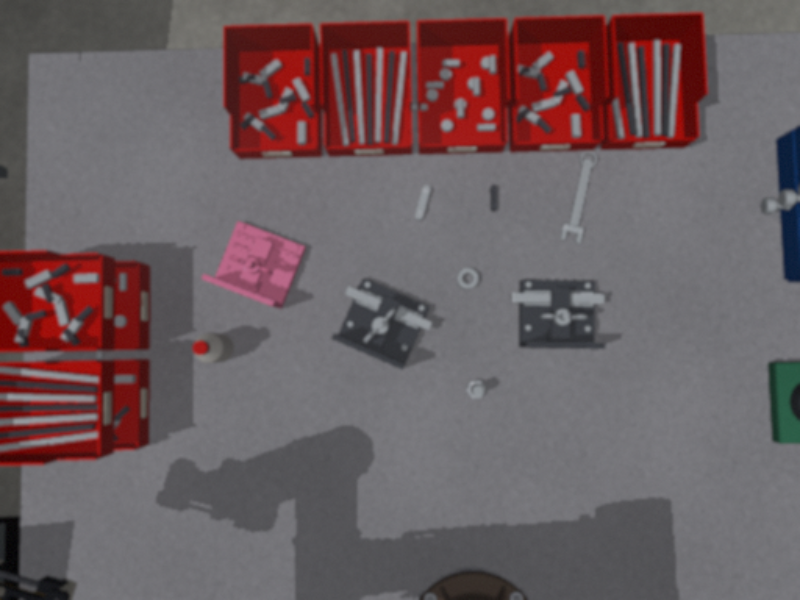

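View pics/s8.png

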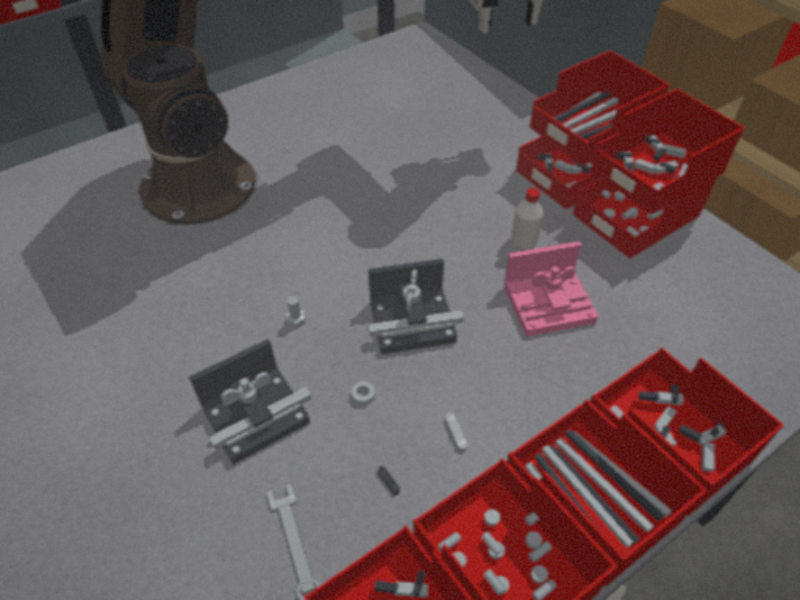

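The top view shows the dark jig at (380,325) in the 800x600 picture with its wings askew, so that is the loose one. The dark jig at (562,316) has its wings along the bar and is tight. The pink jig is a look-alike. Next I'll work out a wrist-camera look from above.

Run:
```python
from h import *
s=.64
for n,p,z in [('hub',(380,325),.075),('barL',(347,292),.036),('barR',(430,325),.036),('fenceL',(336,337),.085),('fenceR',(405,366),.085),('tight',(562,316),.064),('oil',(205,347),.12),('bolt',(476,388),.053),('collar',(468,278),.014)]:
    print(n,ray('top',(p[0]*s,p[1]*s),z).round(3))
o=ctrl.get_obs(); print(ctrl.calibration('wrist')['hand_eye'].round(3),ctrl.calibration('wrist')['K'].round(0))
Rm=R.from_euler('xyz',o['orientation'],degrees=True).as_matrix()
hub=ray('top',(380*s,325*s),.075)
print(1000*Rm.T@(hub-o['tool_pos']), proj('wrist',hub,o))
```

```text
hub [0.544 0.148 0.075]
barL [0.604 0.206 0.036]
barR [0.543 0.062 0.036]
fenceL [0.525 0.221 0.085]
fenceR [0.474 0.107 0.085]
tight [ 0.553 -0.161  0.064]
oil [0.512 0.43  0.12 ]
bolt [ 0.434 -0.013  0.053]
collar [ 0.626 -0.008  0.014]
[[ 0.001 -0.955 -0.295  0.079]
 [ 1.     0.001 -0.     0.   ]
 [ 0.001 -0.295  0.955 -0.136]
 [ 0.     0.     0.     1.   ]] [[296.   0. 250.]
 [  0. 296. 190.]
 [  0.   0.   1.]]
[480.4395252  380.35635397 173.34562922] [ 885.49977589 -602.04413906]
```

apply_moves(
  targets=[
    {"travel": [30,23.75,0],"roll": 0,"jaw": 0},
    {"travel": [30,23.75,0],"roll": 0,"jaw": 0},
    {"travel": [30,23.75,0],"roll": 0,"jaw": 0},
    {"travel": [30,23.75,0],"roll": 0,"jaw": 0},
    {"travel": [30,23.75,0],"roll": 0,"jaw": 0},
    {"travel": [30,23.75,0],"roll": 0,"jaw": 0},
    {"travel": [30,23.75,0],"roll": 0,"jaw": 0},
    {"travel": [30,23.75,0],"roll": 0,"jaw": 0},
  ],
)

```text
clock: 0.9
tool_pos: [0.3667, 0.3968, 0.2484]
orientation: [180.0, 0.0, -16.3]
force: [0.6, -0.2, 0.5]
opening: 0.0293
gripper_force: 0.0
```

apply_moves(
  targets=[
    {"travel": [30,23.75,0],"roll": 0,"jaw": 0},
    {"travel": [30,23.75,0],"roll": 0,"jaw": 0},
    {"travel": [30,23.75,0],"roll": 0,"jaw": 0},
    {"travel": [30,23.75,0],"roll": 0,"jaw": 0},
    {"travel": [30,23.75,0],"roll": 0,"jaw": 0},
    {"travel": [30,23.75,0],"roll": 0,"jaw": 0},
    {"travel": [30,23.75,0],"roll": 0,"jaw": 0},
    {"travel": [30,23.75,0],"roll": 0,"jaw": 0},
    {"travel": [0,0,0],"roll": 0,"jaw": 0},
    {"travel": [0,0,0],"roll": 0,"jaw": 0},
  ],
)

```text
clock: 1.9
tool_pos: [0.5435, 0.1478, 0.248]
orientation: [180.0, 0.0, -16.4]
force: [-0.1, -0.4, -1.2]
opening: 0.0005
gripper_force: 0.0
```

Run:
```python
from h import *
o,a=snap('wrist','w1.png'); cv2.imwrite('pics/w18.png',cv2.resize(a,(800,600),interpolation=cv2.INTER_CUBIC)[:,:,::-1])
import pickle; pickle.dump(o,open('w1.pkl','wb'))
print(o['clock'],o['joint_pos'].round(1),o['tool_pos'],o['orientation'],o['opening'])
```

```text
1.9 [ 35.1  10.1 -13.7  -0.  -66.3  38.5] [0.54348781 0.14782342 0.24800049] [ 1.79963145e+02  4.72289978e-02 -1.63928811e+01] 0.0004523550353614263
```

View pics/w18.png

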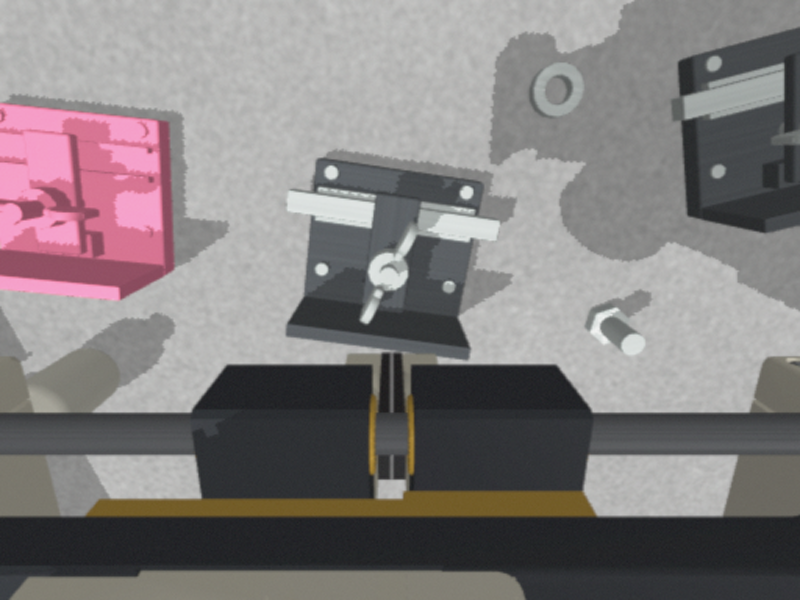

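Run:
```python
from h import *
a=cv2.imread('pics/w1.png')[95:235,175:325]; cv2.imwrite('pics/w1c.png',cv2.resize(a,None,fx=4.2,fy=4.2,interpolation=cv2.INTER_CUBIC))
```

```text
(no output)
```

View pics/w1c.png

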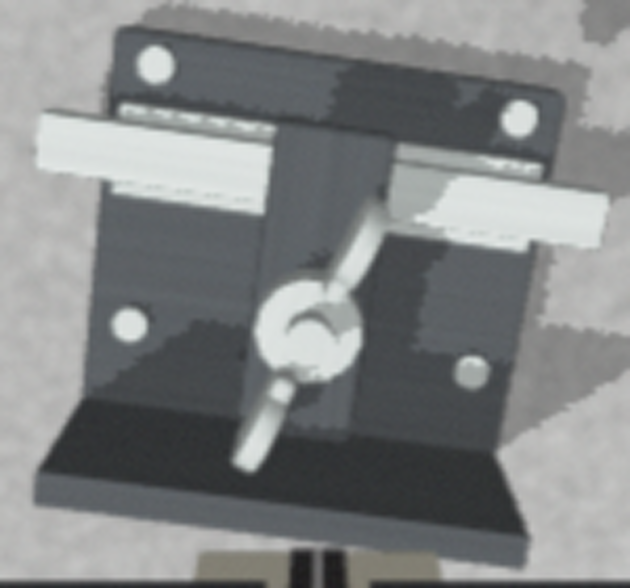

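Run:
```python
from h import *
import pickle; o=pickle.load(open('w1.pkl','rb'))
from scipy.optimize import least_squares
# full-res px = crop/4.2 + offset
f=lambda c:(np.array(c)+.5)/4.2-.5+[175,95]
pts=[((312,344),(0,0,.084)),((35,475),(.043,-.065,.085)),((527,538),(.043,.065,.085)),((40,110),(-.042,-.08,.036)),((40,165),(-.026,-.08,.036)),((608,195),(-.042,.08,.036)),((602,247),(-.026,.08,.036))]
for c,l in pts: print(l,ray('wrist',f(c),l[2],o).round(4))
def res(v):
    r=[]
    for c,l in pts:
        ca,sa=np.cos(v[2]),np.sin(v[2]); w=(v[0]+ca*l[0]-sa*l[1],v[1]+sa*l[0]+ca*l[1],l[2])
        r+=list(proj('wrist',w,o)-f(c))
    return r
s=least_squares(res,[.544,.148,np.radians(157)]); print(s.x[:2].round(4),np.degrees(s.x[2]),np.array(s.fun).reshape(-1,2).round(1).tolist())
jx=s.x[2]
for h in(.0525,.0555,.0585):
    P=ray('wrist',f((375,200)),h+.035,o)
    Q=ray('wrist',f((247,468)),h+.03,o); 
    for p in(P,Q): 
        d=p[:2]-s.x[:2]; print(h,1000*np.hypot(*d),np.degrees(np.arctan2(d[1],d[0])))
```

```text
(0, 0, 0.084) [0.5444 0.1489 0.084 ]
(0.043, -0.065, 0.085) [0.5314 0.2269 0.085 ]
(0.043, 0.065, 0.085) [0.4787 0.1097 0.085 ]
(-0.042, -0.08, 0.036) [0.6168 0.2053 0.036 ]
(-0.026, -0.08, 0.036) [0.6028 0.2105 0.036 ]
(-0.042, 0.08, 0.036) [0.5504 0.0612 0.036 ]
(-0.026, 0.08, 0.036) [0.5365 0.066  0.036 ]
[0.545  0.1499] 155.48087217722062 [[-1.1, -0.3], [-0.4, -1.3], [1.0, -0.5], [0.2, 0.3], [-0.8, 1.1], [1.3, -0.1], [-0.1, 0.9]]
0.0525 39.52239310336918 -40.53094781552155
0.0525 37.282164310948076 138.67955440942592
0.0555 39.85713381897672 -40.09749495286714
0.0555 36.19609341533023 138.19448641301113
0.0585 40.194117565878265 -39.67128609319245
0.0585 35.1127772054265 137.67944847801425
```

The crop puts the hub near (312,344), with the wings running from (375,200) to (247,468). They point at about -41° and 139° in world, and the jig yaw is 155.5°. I'll turn the closed fingers to sit behind the front wing.

apply_moves(
  targets=[
    {"travel": [0,0,0],"roll": 8.2,"jaw": 0},
    {"travel": [0,0,0],"roll": 8.2,"jaw": 0},
    {"travel": [0,0,0],"roll": 8.2,"jaw": 0},
    {"travel": [0,0,0],"roll": 8.2,"jaw": 0},
    {"travel": [0,0,0],"roll": 8.2,"jaw": 0},
    {"travel": [0,0,0],"roll": 8.2,"jaw": 0},
    {"travel": [0,0,0],"roll": 8.2,"jaw": 0},
  ],
)

```text
clock: 2.65
tool_pos: [0.5427, 0.1501, 0.2486]
orientation: [-180.0, 0.0, -73.9]
force: [0.8, -0.9, -0.7]
opening: 0.0003
gripper_force: 0.0
```

apply_moves(
  targets=[
    {"travel": [0,0,0],"roll": 8.2,"jaw": 0},
    {"travel": [0,0,0],"roll": 8.2,"jaw": 0},
    {"travel": [0,0,0],"roll": 8.2,"jaw": 0},
    {"travel": [0,0,0],"roll": 8.2,"jaw": 0},
    {"travel": [0,0,0],"roll": 8.2,"jaw": 0},
    {"travel": [0,0,0],"roll": 8.2,"jaw": 0},
    {"travel": [0,0,0],"roll": 8.2,"jaw": 0},
    {"travel": [0,0,0],"roll": 0,"jaw": 0},
  ],
)

```text
clock: 3.45
tool_pos: [0.5428, 0.1499, 0.2486]
orientation: [180.0, 0.0, -131.1]
force: [-0.3, 0.4, -0.5]
opening: 0.0002
gripper_force: 0.0
```

```bash
cat >> h.py <<'E'
HUB=np.array([.545,.1495])
def rel():
    "hub in tool frame (mm), tool yaw, z"
    o=ctrl.get_obs(); Rm=R.from_euler('xyz',o['orientation'],degrees=True).as_matrix()
    c=1000*Rm.T@(np.append(HUB,o['tool_pos'][2])-o['tool_pos'])
    print('t',o['clock'],'c',c.round(1),'rpy',np.round(o['orientation'],2),'alpha',round(o['orientation'][2]+90,1),'z',o['tool_pos'][2].round(4),'q6',o['joint_pos'][5].round(1),'F',np.round(o['force'],1),'M',np.round(o['moment'],2))
def step(rho,c): 
    a=np.radians(rho); M=np.array([[np.cos(a),-np.sin(a)],[np.sin(a),np.cos(a)]]); return (np.array(c)-M@c).round(2)
E
python3 -c "
from h import *
rel(); print(step(8,(12.5,38)),step(2,(12.5,38)),step(1,(12.5,38)))"
```

```text
t 3.45 c [-1.2 -1.9 -0. ] rpy [ 1.7999e+02  1.0000e-02 -1.3108e+02] alpha -41.1 z 0.2486 q6 -76.4 F [-0.3  0.4 -0.5] M [ 0.13 -0.11 -0.  ]
[ 5.41 -1.37] [ 1.33 -0.41] [ 0.67 -0.21]
```

apply_moves(
  targets=[
    {"travel": [-9,-20,0],"roll": 0,"jaw": 0},
    {"travel": [-9,-20,0],"roll": 0,"jaw": 0},
    {"travel": [0,0,26],"roll": 0,"jaw": 0},
    {"travel": [0,0,26],"roll": 0,"jaw": 0},
    {"travel": [0,0,26],"roll": 0,"jaw": 0},
    {"travel": [0,0,26],"roll": 0,"jaw": 0},
    {"travel": [0,0,26],"roll": 0,"jaw": 0},
    {"travel": [0,0,16],"roll": 0,"jaw": 0},
    {"travel": [0,0,10],"roll": 0,"jaw": 0},
    {"travel": [0,0,0],"roll": 0,"jaw": 0},
  ],
)

```text
clock: 4.45
tool_pos: [0.5845, 0.1363, 0.0914]
orientation: [180.0, -0.1, -130.9]
force: [0.0, 0.1, 0.3]
opening: 0.0008
gripper_force: 0.0
```

Run:
```python
from h import *
rel()
o,a=snap('wrist','w2.png'); b=ctrl.snapshot('scene')
p=proj('scene',[.545,.1495,.07]).astype(int); print(p)
c=b[p[1]-70:p[1]+50,p[0]-80:p[0]+80]
v=np.hstack([cv2.resize(a,(512,384)),cv2.resize(c,None,fx=1.8,fy=3.2)[:384]]) if 0 else None
cv2.imwrite('pics/s2.png',cv2.resize(c,None,fx=4,fy=4,interpolation=cv2.INTER_CUBIC)[:,:,::-1])
```

```text
t 4.45 c [15.9 38.5  0.1] rpy [ 1.7995e+02 -1.2000e-01 -1.3088e+02] alpha -40.9 z 0.0914 q6 -72.6 F [0.  0.1 0.3] M [ 0.09 -0.11 -0.01]
[263 185]
```

View pics/s2.png

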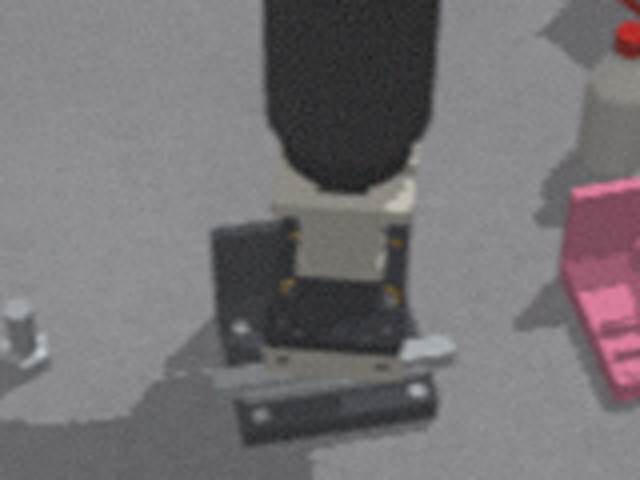

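The fingers are down behind the front wing and touch nothing. Starting the first stroke.

apply_moves(
  targets=[
    {"travel": [1.8,0.2,0],"roll": 0,"jaw": 0},
    {"travel": [1.7,0.2,0],"roll": 0,"jaw": 0},
    {"travel": [1.33,-0.41,0],"roll": 2,"jaw": 0},
    {"travel": [3.36,-0.94,0],"roll": 5,"jaw": 0},
    {"travel": [3.36,-0.94,0],"roll": 5,"jaw": 0},
    {"travel": [3.36,-0.94,0],"roll": 5,"jaw": 0},
    {"travel": [3.36,-0.94,0],"roll": 5,"jaw": 0},
    {"travel": [3.36,-0.94,0],"roll": 5,"jaw": 0},
    {"travel": [3.36,-0.94,0],"roll": 5,"jaw": 0},
  ],
)

```text
clock: 5.45
tool_pos: [0.5694, 0.1166, 0.0934]
orientation: [180.0, 0.1, -163.3]
force: [0.9, 0.0, -0.9]
opening: 0.0003
gripper_force: 0.7
```

```bash
python3 -c "
from h import *
rel()"
```

```text
t 5.45 c [13.9 38.5 -0. ] rpy [ 1.7998e+02  1.1000e-01 -1.6326e+02] alpha -73.3 z 0.0934 q6 -104.1 F [ 0.9  0.  -0.9] M [ 0.18 -0.58  0.01]
```

apply_moves(
  targets=[
    {"travel": [3.36,-0.94,0],"roll": 5,"jaw": 0},
    {"travel": [3.36,-0.94,0],"roll": 5,"jaw": 0},
    {"travel": [3.36,-0.94,0],"roll": 5,"jaw": 0},
    {"travel": [3.36,-0.94,0],"roll": 5,"jaw": 0},
    {"travel": [3.36,-0.94,0],"roll": 5,"jaw": 0},
    {"travel": [3.36,-0.94,0],"roll": 5,"jaw": 0},
    {"travel": [3.36,-0.94,0],"roll": 5,"jaw": 0},
    {"travel": [3.36,-0.94,0],"roll": 5,"jaw": 0},
    {"travel": [3.36,-0.94,0],"roll": 5,"jaw": 0},
    {"travel": [0,0,0],"roll": 0,"jaw": 0},
  ],
)

```text
clock: 6.45
tool_pos: [0.5391, 0.1099, 0.0933]
orientation: [179.9, 0.0, 151.9]
force: [0.4, -0.7, 0.1]
opening: 0.0004
gripper_force: 0.1
```

```bash
python3 -c "
from h import *
rel()
print(step(8,(17,38)))"
```

```text
t 6.45 c [13.4 37.7  0. ] rpy [1.7994e+02 4.0000e-02 1.5188e+02] alpha 241.9 z 0.0933 q6 -150.0 F [ 0.4 -0.7  0.1] M [-0.12 -0.18 -0.03]
[ 5.45 -2.  ]
```

apply_moves(
  targets=[
    {"travel": [-5,0,0],"roll": 0,"jaw": 0},
    {"travel": [0,0,-30],"roll": 0,"jaw": 0},
    {"travel": [0,0,-30],"roll": 0,"jaw": 0},
    {"travel": [-5.21,2.94,0],"roll": -8.15,"jaw": 0},
    {"travel": [-5.21,2.94,0],"roll": -8.15,"jaw": 0},
    {"travel": [-5.21,2.94,0],"roll": -8.15,"jaw": 0},
    {"travel": [-5.21,2.94,0],"roll": -8.15,"jaw": 0},
    {"travel": [-5.21,2.94,0],"roll": -8.15,"jaw": 0},
    {"travel": [-5.21,2.94,0],"roll": -8.15,"jaw": 0},
  ],
)

```text
clock: 7.35
tool_pos: [0.5765, 0.1203, 0.1527]
orientation: [-180.0, 0.0, -158.7]
force: [-0.0, -0.4, -0.1]
opening: 0.0007
gripper_force: 0.0
```

apply_moves(
  targets=[
    {"travel": [-5.21,2.94,0],"roll": -8.15,"jaw": 0},
    {"travel": [-5.21,2.94,0],"roll": -8.15,"jaw": 0},
    {"travel": [-5.21,2.94,0],"roll": -8.15,"jaw": 0},
    {"travel": [-5.21,2.94,0],"roll": -8.15,"jaw": 0},
    {"travel": [-5.21,2.94,0],"roll": -8.15,"jaw": 0},
    {"travel": [-5.21,2.94,0],"roll": -8.15,"jaw": 0},
    {"travel": [-5.21,2.94,0],"roll": -8.15,"jaw": 0},
    {"travel": [-5.21,2.94,0],"roll": -8.15,"jaw": 0},
  ],
)

```text
clock: 8.15
tool_pos: [0.5851, 0.165, 0.1527]
orientation: [-180.0, 0.0, -93.5]
force: [0.4, 0.7, -0.7]
opening: 0.0004
gripper_force: 0.0
```

apply_moves(
  targets=[
    {"travel": [-5.21,2.94,0],"roll": -8.15,"jaw": 0},
    {"travel": [-5.21,2.94,0],"roll": -8.15,"jaw": 0},
    {"travel": [-5.21,2.94,0],"roll": -8.15,"jaw": 0},
    {"travel": [-5.21,2.94,0],"roll": -8.15,"jaw": 0},
    {"travel": [-5.21,2.94,0],"roll": -8.15,"jaw": 0},
    {"travel": [-5.21,2.94,0],"roll": -8.15,"jaw": 0},
    {"travel": [-5.21,2.94,0],"roll": -8.15,"jaw": 0},
    {"travel": [-5.21,2.94,0],"roll": -8.15,"jaw": 0},
    {"travel": [0,0,0],"roll": 0,"jaw": 0},
    {"travel": [0,0,0],"roll": 0,"jaw": 0},
  ],
)

```text
clock: 9.15
tool_pos: [0.5484, 0.1916, 0.1528]
orientation: [-180.0, -0.0, -28.9]
force: [-0.1, -0.4, -0.2]
opening: 0.0005
gripper_force: 0.0
```

Run:
```python
from h import *
rel()
_,a=snap('top','t3.png'); p=proj('top',[.545,.1495,.07]).astype(int); print(p)
_,w=snap('wrist','w3.png'); 
c=cv2.resize(a[p[1]-40:p[1]+40,p[0]-35:p[0]+35],(336,384),interpolation=cv2.INTER_CUBIC)
cv2.imwrite('pics/c3.png',np.hstack([c,cv2.resize(w,(460,384))])[:,:,::-1])
```

```text
t 9.15 c [17.4 38.5 -0. ] rpy [-1.7998e+02 -1.0000e-02 -2.8920e+01] alpha 61.1 z 0.1528 q6 22.5 F [-0.1 -0.4 -0.2] M [-0.01 -0.02  0.04]
[242 207]
```

View pics/c3.png

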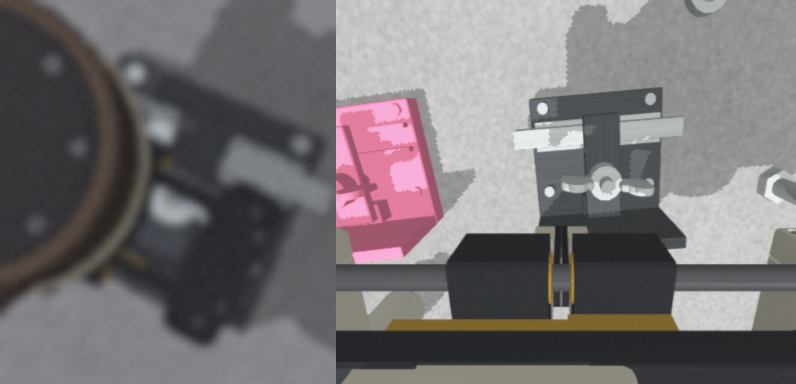

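The wings have turned as planned, from about (573,184) to (640,189) in the wrist half, just past alignment. Second stroke on the left wing.

apply_moves(
  targets=[
    {"travel": [0,0,20],"roll": 0,"jaw": 0},
    {"travel": [0,0,20],"roll": 0,"jaw": 0},
    {"travel": [0,0,20],"roll": 0,"jaw": 0},
    {"travel": [0,0,0],"roll": 0,"jaw": 0},
    {"travel": [2,0,0],"roll": 0,"jaw": 0},
    {"travel": [2,0,0],"roll": 0,"jaw": 0},
    {"travel": [2,-0.55,0],"roll": 3,"jaw": 0},
    {"travel": [4.04,-1.1,0],"roll": 6,"jaw": 0},
    {"travel": [4.04,-1.1,0],"roll": 6,"jaw": 0},
    {"travel": [4.04,-1.1,0],"roll": 6,"jaw": 0},
  ],
)

```text
clock: 10.25
tool_pos: [0.566, 0.1849, 0.0939]
orientation: [-179.9, -0.0, -50.0]
force: [0.5, 1.7, -1.1]
opening: 0.0005
gripper_force: 0.5
```

apply_moves(
  targets=[
    {"travel": [4.04,-1.1,0],"roll": 6,"jaw": 0},
    {"travel": [4.04,-1.1,0],"roll": 6,"jaw": 0},
    {"travel": [4.04,-1.1,0],"roll": 6,"jaw": 0},
    {"travel": [4.04,-1.1,0],"roll": 6,"jaw": 0},
    {"travel": [4.04,-1.1,0],"roll": 6,"jaw": 0},
    {"travel": [4.04,-1.1,0],"roll": 6,"jaw": 0},
    {"travel": [4.04,-1.1,0],"roll": 6,"jaw": 0},
    {"travel": [4.04,-1.1,0],"roll": 6,"jaw": 0},
  ],
)

```text
clock: 11.05
tool_pos: [0.5847, 0.1581, 0.094]
orientation: [-179.9, 0.1, -98.0]
force: [0.8, 1.8, -0.7]
opening: 0.0003
gripper_force: 0.7
```

```bash
python3 -c "
from h import *
rel()"
```

```text
t 11.05 c [14.  38.2 -0.1] rpy [-1.7986e+02  1.2000e-01 -9.8020e+01] alpha -8.0 z 0.094 q6 -41.6 F [ 0.8  1.8 -0.7] M [ 0.55 -0.32 -0.05]
```

apply_moves(
  targets=[
    {"travel": [4.04,-1.1,0],"roll": 6,"jaw": 0},
    {"travel": [4.04,-1.1,0],"roll": 6,"jaw": 0},
    {"travel": [4.04,-1.1,0],"roll": 6,"jaw": 0},
    {"travel": [4.04,-1.1,0],"roll": 6,"jaw": 0},
    {"travel": [4.04,-1.1,0],"roll": 6,"jaw": 0},
    {"travel": [4.04,-1.1,0],"roll": 6,"jaw": 0},
    {"travel": [4.04,-1.1,0],"roll": 6,"jaw": 0},
    {"travel": [4.04,-1.1,0],"roll": 6,"jaw": 0},
    {"travel": [4.04,-1.1,0],"roll": 6,"jaw": 0},
    {"travel": [4.04,-1.1,0],"roll": 6,"jaw": 0},
  ],
)

```text
clock: 12.05
tool_pos: [0.5713, 0.1201, 0.094]
orientation: [180.0, 0.2, -158.0]
force: [1.2, 0.9, -0.8]
opening: 0.0006
gripper_force: 0.7
```

apply_moves(
  targets=[
    {"travel": [4.04,-1.1,0],"roll": 6,"jaw": 0},
    {"travel": [4.04,-1.1,0],"roll": 6,"jaw": 0},
    {"travel": [4.04,-1.1,0],"roll": 6,"jaw": 0},
    {"travel": [4.04,-1.1,0],"roll": 6,"jaw": 0},
    {"travel": [4.04,-1.1,0],"roll": 6,"jaw": 0},
    {"travel": [4.04,-1.1,0],"roll": 6,"jaw": 0},
    {"travel": [4.04,-1.1,0],"roll": 6,"jaw": 0},
    {"travel": [4.04,-1.1,0],"roll": 6,"jaw": 0},
    {"travel": [0,0,0],"roll": 0,"jaw": 0},
  ],
)

```text
clock: 12.95
tool_pos: [0.5397, 0.111, 0.094]
orientation: [179.9, 0.1, 154.1]
force: [0.6, 0.3, 0.4]
opening: 0.0006
gripper_force: 0.3
```

```bash
python3 -c "
from h import *
rel()"
```

```text
t 12.95 c [12.  36.9  0.1] rpy [1.7987e+02 1.0000e-01 1.5415e+02] alpha 244.1 z 0.094 q6 -147.9 F [0.6 0.3 0.4] M [ 0.04 -0.48 -0.01]
```

apply_moves(
  targets=[
    {"travel": [-6,-1,0],"roll": 0,"jaw": 0},
    {"travel": [0,0,-30],"roll": 0,"jaw": 0},
    {"travel": [0,0,-30],"roll": 0,"jaw": 0},
    {"travel": [-5.21,2.94,0],"roll": -8.15,"jaw": 0},
    {"travel": [-5.21,2.94,0],"roll": -8.15,"jaw": 0},
    {"travel": [-5.21,2.94,0],"roll": -8.15,"jaw": 0},
    {"travel": [-5.21,2.94,0],"roll": -8.15,"jaw": 0},
    {"travel": [-5.21,2.94,0],"roll": -8.15,"jaw": 0},
    {"travel": [-5.21,2.94,0],"roll": -8.15,"jaw": 0},
  ],
)

```text
clock: 13.85
tool_pos: [0.5765, 0.1211, 0.1529]
orientation: [-180.0, 0.0, -156.4]
force: [0.9, 0.3, -0.5]
opening: 0.0008
gripper_force: 0.0
```

apply_moves(
  targets=[
    {"travel": [-5.21,2.94,0],"roll": -8.15,"jaw": 0},
    {"travel": [-5.21,2.94,0],"roll": -8.15,"jaw": 0},
    {"travel": [-5.21,2.94,0],"roll": -8.15,"jaw": 0},
    {"travel": [-5.21,2.94,0],"roll": -8.15,"jaw": 0},
    {"travel": [-5.21,2.94,0],"roll": -8.15,"jaw": 0},
    {"travel": [-5.21,2.94,0],"roll": -8.15,"jaw": 0},
    {"travel": [-5.21,2.94,0],"roll": -8.15,"jaw": 0},
    {"travel": [-5.21,2.94,0],"roll": -8.15,"jaw": 0},
  ],
)

```text
clock: 14.65
tool_pos: [0.5833, 0.1661, 0.1528]
orientation: [-180.0, -0.0, -91.2]
force: [0.7, 0.5, -0.2]
opening: 0.0004
gripper_force: 0.0
```

apply_moves(
  targets=[
    {"travel": [-5.21,2.94,0],"roll": -8.15,"jaw": 0},
    {"travel": [-5.21,2.94,0],"roll": -8.15,"jaw": 0},
    {"travel": [-5.21,2.94,0],"roll": -8.15,"jaw": 0},
    {"travel": [-5.21,2.94,0],"roll": -8.15,"jaw": 0},
    {"travel": [-5.21,2.94,0],"roll": -8.15,"jaw": 0},
    {"travel": [-5.21,2.94,0],"roll": -8.15,"jaw": 0},
    {"travel": [-5.21,2.94,0],"roll": -8.15,"jaw": 0},
    {"travel": [-5.21,2.94,0],"roll": -8.15,"jaw": 0},
    {"travel": [0,0,0],"roll": 0,"jaw": 0},
    {"travel": [0,0,0],"roll": 0,"jaw": 0},
  ],
)

```text
clock: 15.65
tool_pos: [0.5455, 0.1912, 0.1529]
orientation: [-180.0, -0.0, -26.6]
force: [-0.3, -0.4, -0.1]
opening: 0.0005
gripper_force: 0.0
```

Run:
```python
from h import *
import pickle
rel()
o,w=snap('wrist','w4.png'); pickle.dump(o,open('w4.pkl','wb'))
p=proj('wrist',[.545,.1495,.07],o).astype(int); print(p)
x0,y0=p[0]-75,p[1]-70; print(x0,y0)
cv2.imwrite('pics/c4.png',cv2.resize(w[y0:y0+120,x0:x0+150],None,fx=5,fy=5,interpolation=cv2.INTER_CUBIC)[:,:,::-1])
```

```text
t 15.65 c [18.3 37.5 -0. ] rpy [-1.7998e+02 -2.0000e-02 -2.6620e+01] alpha 63.4 z 0.1529 q6 24.7 F [-0.3 -0.4 -0.1] M [-0.04 -0.01  0.01]
[298 181]
223 111
```

View pics/c4.png

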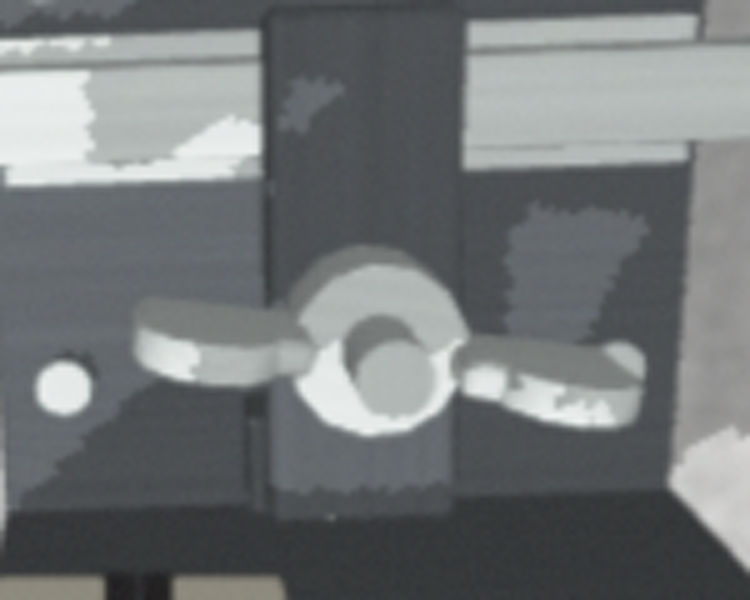

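The wings run from (140,315) to (635,375) in the crop, about 9° past alignment. Third stroke, stopping short of the possible home angle.

apply_moves(
  targets=[
    {"travel": [0,0,20],"roll": 0,"jaw": 0},
    {"travel": [0,0,20],"roll": 0,"jaw": 0},
    {"travel": [0,0,20],"roll": 0,"jaw": 0},
    {"travel": [0,0,0],"roll": 0,"jaw": 0},
    {"travel": [2.5,0,0],"roll": 3,"jaw": 0},
    {"travel": [2.5,0,0],"roll": 0,"jaw": 0},
    {"travel": [2,-0.55,0],"roll": 3,"jaw": 0},
    {"travel": [4.04,-1.1,0],"roll": 6,"jaw": 0},
    {"travel": [4.04,-1.1,0],"roll": 6,"jaw": 0},
    {"travel": [4.04,-1.1,0],"roll": 6,"jaw": 0},
  ],
)

```text
clock: 16.7
tool_pos: [0.5638, 0.1839, 0.0936]
orientation: [-179.9, -0.0, -50.7]
force: [-0.6, 1.6, -0.4]
opening: 0.0005
gripper_force: 0.5
```

apply_moves(
  targets=[
    {"travel": [4.04,-1.1,0],"roll": 6,"jaw": 0},
    {"travel": [4.04,-1.1,0],"roll": 6,"jaw": 0},
    {"travel": [4.04,-1.1,0],"roll": 6,"jaw": 0},
    {"travel": [4.04,-1.1,0],"roll": 6,"jaw": 0},
    {"travel": [4.04,-1.1,0],"roll": 6,"jaw": 0},
    {"travel": [4.04,-1.1,0],"roll": 6,"jaw": 0},
    {"travel": [4.04,-1.1,0],"roll": 6,"jaw": 0},
    {"travel": [4.04,-1.1,0],"roll": 6,"jaw": 0},
  ],
)

```text
clock: 17.5
tool_pos: [0.5821, 0.1569, 0.0937]
orientation: [-179.9, 0.1, -98.7]
force: [0.9, 1.9, -2.1]
opening: 0.0004
gripper_force: 0.8
```

```bash
python3 -c "
from h import *
rel()"
```

```text
t 17.5 c [12.9 35.6 -0.1] rpy [-1.7989e+02  9.0000e-02 -9.8670e+01] alpha -8.7 z 0.0937 q6 -42.3 F [ 0.9  1.9 -2.1] M [ 0.65 -0.4  -0.02]
```

apply_moves(
  targets=[
    {"travel": [4.04,-3.1,0],"roll": 6,"jaw": 0},
    {"travel": [4.04,-1.1,0],"roll": 6,"jaw": 0},
    {"travel": [4.04,-1.1,0],"roll": 6,"jaw": 0},
    {"travel": [4.04,-1.1,0],"roll": 6,"jaw": 0},
    {"travel": [4.04,-1.1,0],"roll": 6,"jaw": 0},
    {"travel": [4.04,-1.1,0],"roll": 6,"jaw": 0},
    {"travel": [4.04,-1.1,0],"roll": 6,"jaw": 0},
    {"travel": [4.04,-1.1,0],"roll": 6,"jaw": 0},
    {"travel": [4.04,-1.1,0],"roll": 6,"jaw": 0},
  ],
)

```text
clock: 18.4
tool_pos: [0.5732, 0.1218, 0.0937]
orientation: [180.0, 0.1, -152.7]
force: [1.4, 1.0, -0.8]
opening: 0.0003
gripper_force: 0.7
```

apply_moves(
  targets=[
    {"travel": [4.04,-1.1,0],"roll": 6,"jaw": 0},
    {"travel": [4.04,-1.1,0],"roll": 6,"jaw": 0},
    {"travel": [4.04,-1.1,0],"roll": 6,"jaw": 0},
    {"travel": [2.7,-0.75,0],"roll": 4,"jaw": 0},
    {"travel": [0,0,0],"roll": 0,"jaw": 0},
  ],
)

```text
clock: 18.9
tool_pos: [0.5604, 0.113, 0.0937]
orientation: [180.0, 0.1, -174.5]
force: [0.8, -1.0, -0.2]
opening: 0.0006
gripper_force: 0.3
```

```bash
python3 -c "
from h import *
rel()"
```

```text
t 18.9 c [11.8 37.8  0. ] rpy [ 1.7996e+02  1.1000e-01 -1.7449e+02] alpha -84.5 z 0.0937 q6 -115.5 F [ 0.8 -1.  -0.2] M [ 0.27 -0.42  0.01]
```

apply_moves(
  targets=[
    {"travel": [2,-0.6,0],"roll": 3,"jaw": 0},
    {"travel": [2,-0.6,0],"roll": 3,"jaw": 0},
    {"travel": [1.33,-0.41,0],"roll": 2,"jaw": 0},
    {"travel": [1.33,-0.41,0],"roll": 2,"jaw": 0},
    {"travel": [1.33,-0.41,0],"roll": 2,"jaw": 0},
    {"travel": [1.33,-0.41,0],"roll": 2,"jaw": 0},
    {"travel": [0.67,-0.2,0],"roll": 1,"jaw": 0},
    {"travel": [0.67,-0.2,0],"roll": 1,"jaw": 0},
    {"travel": [0.67,-0.2,0],"roll": 1,"jaw": 0},
  ],
)

```text
clock: 19.8
tool_pos: [0.5486, 0.1098, 0.0929]
orientation: [180.0, 0.0, 168.5]
force: [1.1, 0.1, 1.3]
opening: 0.0003
gripper_force: 0.6
```

apply_moves(
  targets=[
    {"travel": [0.67,-0.2,0],"roll": 1,"jaw": 0},
    {"travel": [0.67,-0.2,0],"roll": 1,"jaw": 0},
    {"travel": [0.67,-0.2,0],"roll": 1,"jaw": 0},
    {"travel": [0.67,-0.2,0],"roll": 1,"jaw": 0},
  ],
)

```text
clock: 20.2
tool_pos: [0.5454, 0.1096, 0.0926]
orientation: [180.0, -0.0, 164.5]
force: [2.0, 0.5, 1.5]
opening: 0.0008
gripper_force: 0.6
```

```bash
python3 -c "
from h import *
rel()"
```

```text
t 20.2 c [11.1 38.3  0. ] rpy [180.    -0.   164.47] alpha 254.5 z 0.0926 q6 -137.1 F [2.  0.5 1.5] M [ 0.12 -0.6  -0.03]
```

apply_moves(
  targets=[
    {"travel": [0.67,-0.2,0],"roll": 1,"jaw": 0},
    {"travel": [0.67,-0.2,0],"roll": 1,"jaw": 0},
  ],
)

```text
clock: 20.4
tool_pos: [0.544, 0.1096, 0.0925]
orientation: [-180.0, -0.0, 162.5]
force: [1.1, 0.2, 0.7]
opening: 0.0005
gripper_force: 0.6
```

apply_moves(
  targets=[
    {"travel": [0.67,-0.2,0],"roll": 1,"jaw": 0},
    {"travel": [0.67,-0.2,0],"roll": 1,"jaw": 0},
  ],
)

```text
clock: 20.6
tool_pos: [0.5426, 0.1096, 0.0925]
orientation: [-180.0, -0.0, 160.5]
force: [0.8, -0.6, -0.3]
opening: 0.0003
gripper_force: 0.5
```

```bash
python3 -c "
from h import *
rel()"
```

```text
t 20.6 c [11.  38.4 -0. ] rpy [-180.     -0.    160.46] alpha 250.5 z 0.0925 q6 -141.2 F [ 0.8 -0.6 -0.3] M [ 0.18 -0.72 -0.01]
```

apply_moves(
  targets=[
    {"travel": [0.67,-0.2,0],"roll": 1,"jaw": 0},
  ],
)

```text
clock: 20.7
tool_pos: [0.5418, 0.1096, 0.0925]
orientation: [-180.0, -0.0, 159.5]
force: [2.0, 0.6, 0.6]
opening: 0.0001
gripper_force: 0.6
```

apply_moves(
  targets=[
    {"travel": [0.67,-0.2,0],"roll": 1,"jaw": 0},
  ],
)

```text
clock: 20.8
tool_pos: [0.5412, 0.1097, 0.0925]
orientation: [-180.0, -0.0, 158.5]
force: [1.4, -0.5, -0.2]
opening: 0.0008
gripper_force: 0.6
```

apply_moves(
  targets=[
    {"travel": [0.67,-0.2,0],"roll": 1,"jaw": 0},
  ],
)

```text
clock: 20.9
tool_pos: [0.5405, 0.1097, 0.0925]
orientation: [-180.0, -0.0, 157.5]
force: [1.6, 0.8, -0.5]
opening: 0.0003
gripper_force: 0.6
```

apply_moves(
  targets=[
    {"travel": [0.67,-0.2,0],"roll": 1,"jaw": 0},
  ],
)

```text
clock: 21.0
tool_pos: [0.5398, 0.1098, 0.0925]
orientation: [-180.0, -0.0, 156.5]
force: [0.9, -0.5, -0.8]
opening: 0.0004
gripper_force: 0.6
```

apply_moves(
  targets=[
    {"travel": [0.67,-0.2,0],"roll": 1,"jaw": 0},
  ],
)

```text
clock: 21.1
tool_pos: [0.5391, 0.1099, 0.0925]
orientation: [-180.0, -0.0, 155.5]
force: [1.3, 0.6, -0.7]
opening: 0.0003
gripper_force: 0.6
```

apply_moves(
  targets=[
    {"travel": [0.67,-0.2,0],"roll": 1,"jaw": 0},
  ],
)

```text
clock: 21.2
tool_pos: [0.5384, 0.11, 0.0925]
orientation: [-180.0, -0.0, 154.5]
force: [1.6, -1.0, -0.8]
opening: 0.0001
gripper_force: 0.6
```

apply_moves(
  targets=[
    {"travel": [0.67,-0.2,0],"roll": 1,"jaw": 0},
  ],
)

```text
clock: 21.3
tool_pos: [0.5377, 0.1101, 0.0925]
orientation: [-180.0, -0.0, 153.5]
force: [1.1, 0.9, 0.1]
opening: 0.0006
gripper_force: 0.6
```

```bash
python3 -c "
from h import *
rel()"
```

```text
t 21.3 c [11.  38.5 -0. ] rpy [-1.7999e+02 -1.0000e-02  1.5346e+02] alpha 243.5 z 0.0925 q6 -148.6 F [1.1 0.9 0.1] M [ 0.04 -0.77 -0.05]
```

apply_moves(
  targets=[
    {"travel": [0.67,-0.2,0],"roll": 1,"jaw": 0},
    {"travel": [0.67,-0.2,0],"roll": 1,"jaw": 0},
  ],
)

```text
clock: 21.5
tool_pos: [0.5363, 0.1103, 0.0925]
orientation: [-180.0, -0.0, 151.5]
force: [1.3, 0.3, -0.0]
opening: 0.0004
gripper_force: 0.6
```

apply_moves(
  targets=[
    {"travel": [0.67,-0.2,0],"roll": 1,"jaw": 0},
    {"travel": [0.67,-0.2,0],"roll": 1,"jaw": 0},
  ],
)

```text
clock: 21.7
tool_pos: [0.5349, 0.1106, 0.0925]
orientation: [-180.0, -0.0, 149.5]
force: [1.3, -0.6, -0.1]
opening: 0.0006
gripper_force: 0.6
```

```bash
python3 -c "
from h import *
rel()"
```

```text
t 21.7 c [11.1 38.6 -0. ] rpy [-179.99   -0.    149.46] alpha 239.5 z 0.0925 q6 -152.8 F [ 1.3 -0.6 -0.1] M [-0.07 -0.66  0.03]
```

No stop at the alignment angle, so one more half turn remains. Going back for the other wing.

apply_moves(
  targets=[
    {"travel": [-7,0,0],"roll": 0,"jaw": 0},
    {"travel": [0,0,-30],"roll": 0,"jaw": 0},
    {"travel": [0,0,-30],"roll": 0,"jaw": 0},
    {"travel": [-5.21,2.94,0],"roll": -8.15,"jaw": 0},
    {"travel": [-5.21,2.94,0],"roll": -8.15,"jaw": 0},
    {"travel": [-5.21,2.94,0],"roll": -8.15,"jaw": 0},
    {"travel": [-5.21,2.94,0],"roll": -8.15,"jaw": 0},
    {"travel": [-5.21,2.94,0],"roll": -8.15,"jaw": 0},
    {"travel": [-5.21,2.94,0],"roll": -8.15,"jaw": 0},
  ],
)

```text
clock: 22.6
tool_pos: [0.5742, 0.1183, 0.1523]
orientation: [-180.0, -0.1, -161.2]
force: [0.1, 0.5, 0.1]
opening: 0.0006
gripper_force: 0.0
```

apply_moves(
  targets=[
    {"travel": [-5.21,2.94,0],"roll": -8.15,"jaw": 0},
    {"travel": [-5.21,2.94,0],"roll": -8.15,"jaw": 0},
    {"travel": [-5.21,2.94,0],"roll": -8.15,"jaw": 0},
    {"travel": [-5.21,2.94,0],"roll": -8.15,"jaw": 0},
    {"travel": [-5.21,2.94,0],"roll": -8.15,"jaw": 0},
    {"travel": [-5.21,2.94,0],"roll": -8.15,"jaw": 0},
    {"travel": [-5.21,2.94,0],"roll": -8.15,"jaw": 0},
    {"travel": [-5.21,2.94,0],"roll": -8.15,"jaw": 0},
  ],
)

```text
clock: 23.4
tool_pos: [0.5846, 0.1626, 0.1523]
orientation: [180.0, -0.0, -96.0]
force: [0.2, 0.5, -0.1]
opening: -0.0001
gripper_force: 0.0
```

apply_moves(
  targets=[
    {"travel": [-5.21,2.94,0],"roll": -8.15,"jaw": 0},
    {"travel": [-5.21,2.94,0],"roll": -8.15,"jaw": 0},
    {"travel": [-5.21,2.94,0],"roll": -8.15,"jaw": 0},
    {"travel": [-5.21,2.94,0],"roll": -8.15,"jaw": 0},
    {"travel": [-5.21,2.94,0],"roll": -8.15,"jaw": 0},
    {"travel": [-5.21,2.94,0],"roll": -8.15,"jaw": 0},
    {"travel": [-5.21,2.94,0],"roll": -8.15,"jaw": 0},
    {"travel": [-5.21,2.94,0],"roll": -8.15,"jaw": 0},
    {"travel": [0,0,0],"roll": 0,"jaw": 0},
    {"travel": [0,0,0],"roll": 0,"jaw": 0},
  ],
)

```text
clock: 24.4
tool_pos: [0.5492, 0.1907, 0.1525]
orientation: [180.0, 0.0, -31.4]
force: [-0.2, 1.3, 1.1]
opening: 0.0005
gripper_force: 0.0
```

Run:
```python
from h import *
rel()
o,w=snap('wrist','w5.png')
p=proj('wrist',[.545,.1495,.07],o).astype(int); x0,y0=p[0]-75,p[1]-70; print(x0,y0)
cv2.imwrite('pics/c5.png',cv2.resize(w[y0:y0+120,x0:x0+150],None,fx=5,fy=5,interpolation=cv2.INTER_CUBIC)[:,:,::-1])
```

```text
t 24.4 c [17.9 37.4  0. ] rpy [179.99   0.   -31.39] alpha 58.6 z 0.1525 q6 20.2 F [-0.2  1.3  1.1] M [-0.04 -0.02 -0.02]
223 111
```

View pics/c5.png

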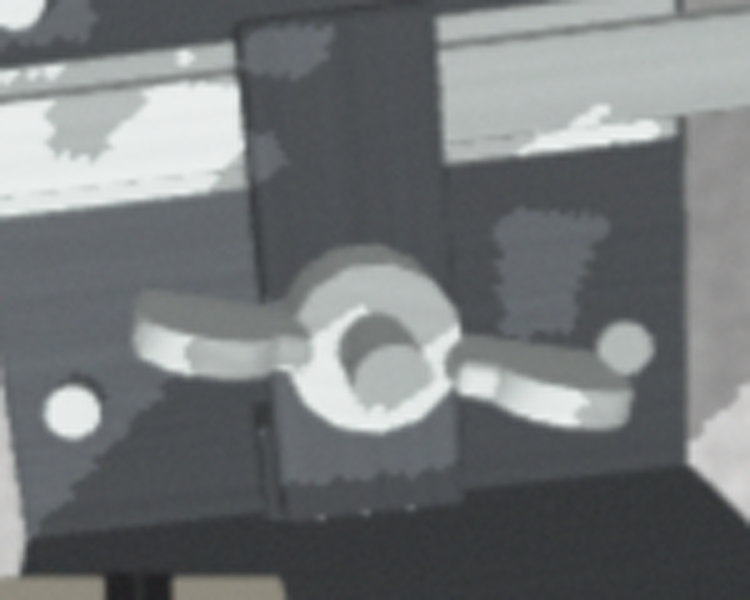

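Wings at (135,305) to (628,375), about 13° past alignment, as expected. Final stroke, fast at first.

apply_moves(
  targets=[
    {"travel": [0,-1,20],"roll": 0,"jaw": 0},
    {"travel": [0,0,20],"roll": 0,"jaw": 0},
    {"travel": [0,0,23],"roll": 0,"jaw": 0},
    {"travel": [0,0,0],"roll": 0,"jaw": 0},
    {"travel": [2.5,0,0],"roll": 3,"jaw": 0},
    {"travel": [2.5,0,0],"roll": 0,"jaw": 0},
    {"travel": [2,-0.55,0],"roll": 3,"jaw": 0},
    {"travel": [4.04,-1.2,0],"roll": 6,"jaw": 0},
    {"travel": [4.04,-1.2,0],"roll": 6,"jaw": 0},
    {"travel": [4.04,-1.2,0],"roll": 6,"jaw": 0},
  ],
)

```text
clock: 25.45
tool_pos: [0.5678, 0.183, 0.0906]
orientation: [-179.9, 0.0, -55.4]
force: [0.1, 1.3, -0.9]
opening: 0.0002
gripper_force: 0.5
```

apply_moves(
  targets=[
    {"travel": [4.04,-1.2,0],"roll": 6,"jaw": 0},
    {"travel": [4.04,-1.2,0],"roll": 6,"jaw": 0},
    {"travel": [4.04,-1.2,0],"roll": 6,"jaw": 0},
    {"travel": [4.04,-1.2,0],"roll": 6,"jaw": 0},
    {"travel": [4.04,-1.2,0],"roll": 6,"jaw": 0},
    {"travel": [4.04,-1.2,0],"roll": 6,"jaw": 0},
    {"travel": [4.04,-1.2,0],"roll": 6,"jaw": 0},
    {"travel": [4.04,-1.2,0],"roll": 6,"jaw": 0},
  ],
)

```text
clock: 26.25
tool_pos: [0.5846, 0.1547, 0.0907]
orientation: [-179.9, 0.1, -103.4]
force: [0.3, 1.4, -1.1]
opening: 0.0003
gripper_force: 0.6
```

```bash
python3 -c "
from h import *
rel()"
```

```text
t 26.25 c [14.2 37.3 -0.1] rpy [-1.7992e+02  8.0000e-02 -1.0339e+02] alpha -13.4 z 0.0907 q6 -46.7 F [ 0.3  1.4 -1.1] M [ 0.46 -0.21  0.  ]
```

apply_moves(
  targets=[
    {"travel": [4.04,-1.3,0],"roll": 6,"jaw": 0},
    {"travel": [4.04,-1.3,0],"roll": 6,"jaw": 0},
    {"travel": [4.04,-1.2,0],"roll": 6,"jaw": 0},
    {"travel": [4.04,-1.1,0],"roll": 6,"jaw": 0},
    {"travel": [4.04,-1.1,0],"roll": 6,"jaw": 0},
    {"travel": [4.04,-1.1,0],"roll": 6,"jaw": 0},
    {"travel": [4.04,-1.1,0],"roll": 6,"jaw": 0},
    {"travel": [4.04,-1.1,0],"roll": 6,"jaw": 0},
    {"travel": [4.04,-1.1,0],"roll": 6,"jaw": 0},
  ],
)

```text
clock: 27.15
tool_pos: [0.5716, 0.1208, 0.0907]
orientation: [180.0, 0.1, -157.4]
force: [0.8, 0.4, -2.3]
opening: 0.0003
gripper_force: 0.7
```

apply_moves(
  targets=[
    {"travel": [4.04,-1.1,0],"roll": 6,"jaw": 0},
    {"travel": [2.7,-0.8,0],"roll": 4,"jaw": 0},
    {"travel": [2,-0.6,0],"roll": 3,"jaw": 0},
    {"travel": [2,-0.6,0],"roll": 3,"jaw": 0},
    {"travel": [1.33,-0.41,0],"roll": 2,"jaw": 0},
    {"travel": [1.33,-0.41,0],"roll": 2,"jaw": 0},
    {"travel": [0,0,0],"roll": 0,"jaw": 0},
  ],
)

```text
clock: 27.85
tool_pos: [0.5595, 0.1137, 0.0907]
orientation: [180.0, 0.1, -177.2]
force: [2.2, -0.2, 0.3]
opening: 0.0005
gripper_force: 0.6
```

```bash
python3 -c "
from h import *
rel()"
```

```text
t 27.85 c [12.7 36.5  0. ] rpy [ 1.7996e+02  1.1000e-01 -1.7717e+02] alpha -87.2 z 0.0907 q6 -118.3 F [ 2.2 -0.2  0.3] M [ 0.08 -0.56  0.01]
```

apply_moves(
  targets=[
    {"travel": [1.33,-0.8,0],"roll": 2,"jaw": 0},
    {"travel": [1.33,-0.8,0],"roll": 2,"jaw": 0},
    {"travel": [1.33,-0.41,0],"roll": 2,"jaw": 0},
    {"travel": [1.33,-0.41,0],"roll": 2,"jaw": 0},
    {"travel": [1.33,-0.41,0],"roll": 2,"jaw": 0},
    {"travel": [1.33,-0.41,0],"roll": 2,"jaw": 0},
    {"travel": [1.33,-0.41,0],"roll": 2,"jaw": 0},
    {"travel": [0.67,-0.2,0],"roll": 1,"jaw": 0},
    {"travel": [0.67,-0.2,0],"roll": 1,"jaw": 0},
  ],
)

```text
clock: 28.75
tool_pos: [0.5484, 0.1104, 0.0902]
orientation: [180.0, 0.1, 166.9]
force: [0.7, 0.7, 0.9]
opening: 0.0006
gripper_force: 0.6
```

apply_moves(
  targets=[
    {"travel": [0.67,-0.2,0],"roll": 1,"jaw": 0},
  ],
)

```text
clock: 28.85
tool_pos: [0.5475, 0.1103, 0.09]
orientation: [180.0, 0.0, 165.8]
force: [1.9, -0.1, 0.6]
opening: 0.0003
gripper_force: 0.6
```

```bash
python3 -c "
from h import *
rel()"
```

```text
t 28.85 c [12.  37.4  0. ] rpy [1.7998e+02 4.0000e-02 1.6582e+02] alpha 255.8 z 0.09 q6 -135.7 F [ 1.9 -0.1  0.6] M [ 0.05 -0.65 -0.05]
```

apply_moves(
  targets=[
    {"travel": [0.67,-0.2,0],"roll": 1,"jaw": 0},
  ],
)

```text
clock: 28.95
tool_pos: [0.5465, 0.1101, 0.0898]
orientation: [180.0, 0.0, 164.8]
force: [0.9, -0.1, 0.4]
opening: 0.0007
gripper_force: 0.6
```

apply_moves(
  targets=[
    {"travel": [0.5,-0.15,0],"roll": 0.75,"jaw": 0},
  ],
)

```text
clock: 29.05
tool_pos: [0.5459, 0.1101, 0.0897]
orientation: [180.0, 0.0, 164.0]
force: [1.0, 0.2, 0.5]
opening: 0.0004
gripper_force: 0.6
```

apply_moves(
  targets=[
    {"travel": [0.4,-0.1,0],"roll": 0.5,"jaw": 0},
  ],
)

```text
clock: 29.15
tool_pos: [0.5455, 0.1101, 0.0896]
orientation: [-180.0, 0.0, 163.6]
force: [1.6, 0.0, 1.1]
opening: 0.0003
gripper_force: 0.8
```

apply_moves(
  targets=[
    {"travel": [0.4,-0.1,0],"roll": 0.5,"jaw": 0},
  ],
)

```text
clock: 29.25
tool_pos: [0.5452, 0.1102, 0.0897]
orientation: [180.0, 0.0, 163.1]
force: [2.2, -0.3, 0.5]
opening: 0.0005
gripper_force: 1.3
```

apply_moves(
  targets=[
    {"travel": [0.3,-0.1,0],"roll": 0.4,"jaw": 0},
  ],
)

```text
clock: 29.35
tool_pos: [0.545, 0.1101, 0.0897]
orientation: [180.0, 0.0, 162.7]
force: [3.0, -0.8, 0.1]
opening: 0.0006
gripper_force: 1.7
```

apply_moves(
  targets=[
    {"travel": [0.3,-0.1,0],"roll": 0.4,"jaw": 0},
  ],
)

```text
clock: 29.45
tool_pos: [0.5449, 0.1101, 0.0897]
orientation: [180.0, 0.0, 162.3]
force: [4.3, -1.7, -0.5]
opening: 0.0004
gripper_force: 2.2
```

The push force has climbed to about 4.5 N with hardly any motion, so the nut is on its stop. Backing off and rising clear.

apply_moves(
  targets=[
    {"travel": [-4,0,0],"roll": 0,"jaw": 0},
    {"travel": [-5,0,0],"roll": 0,"jaw": 0},
    {"travel": [0,0,-30],"roll": 0,"jaw": 0},
    {"travel": [0,0,-40],"roll": 0,"jaw": 0},
    {"travel": [0,0,-40],"roll": -8,"jaw": 0},
    {"travel": [0,0,-40],"roll": -8,"jaw": 0},
    {"travel": [0,10,0],"roll": -8,"jaw": 0},
    {"travel": [0,10,0],"roll": -8,"jaw": 0},
    {"travel": [0,0,0],"roll": 0,"jaw": 0},
    {"travel": [0,0,0],"roll": 0,"jaw": 0},
  ],
)

```text
clock: 30.45
tool_pos: [0.5519, 0.1271, 0.2391]
orientation: [-180.0, -0.1, -165.9]
force: [-0.2, -0.5, -0.2]
opening: 0.0006
gripper_force: 0.0
```

Run:
```python
from h import *
rel()
o,w=snap('wrist','w6.png')
cv2.imwrite('pics/c6.png',cv2.resize(w,(800,600),interpolation=cv2.INTER_CUBIC)[:,:,::-1])
```

```text
t 30.45 c [ 1.2 23.4 -0. ] rpy [-1.7999e+02 -8.0000e-02 -1.6592e+02] alpha -75.9 z 0.2391 q6 -108.7 F [-0.2 -0.5 -0.2] M [ 0.12 -0.16 -0.02]
```

View pics/c6.png

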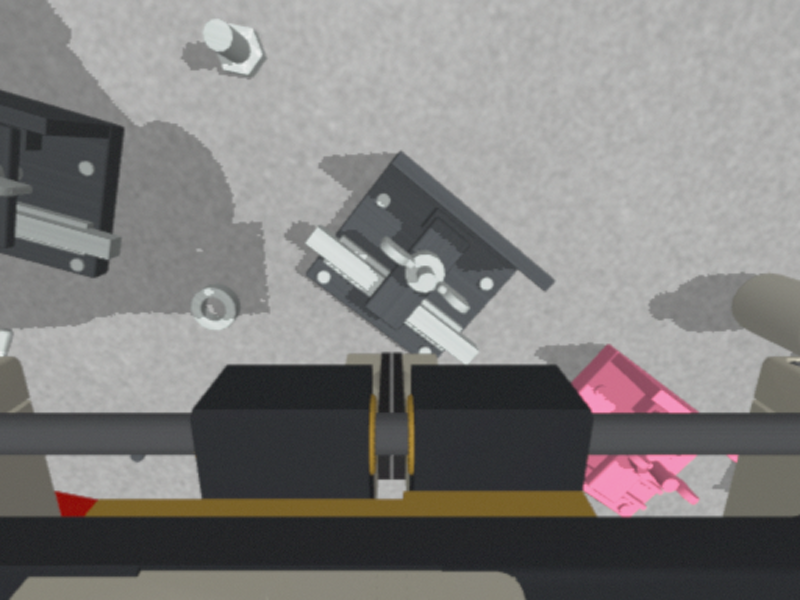

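The wings, (385,242) to (467,308), lie parallel to the bar, (315,232) to (475,357). The bars and bystanders look undisturbed, and the arm is clear.

```bash
python3 -c "
from plant import ctrl
print(ctrl.close_job())"
```

```text
the job is handed in; nothing more can be done
None
```

I ran the loose jig's wing nut clockwise to its hard stop in four fingertip strokes; its wings now lie parallel to the bar, nothing else looked disturbed, and I handed the job in with the arm clear (no verdict came back).

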